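Tare the balance through its guarded recessed key

ROBOT

A 7-joint arm with a two-finger parallel gripper is mounted at the origin on a cart in front of the work surface, level with it; the furniture and walls round the work are solid. World frame = base frame: x ahead of the robot, y to its left, z up, the work surface at z = 0. Lengths are in mm, angles in rad, forces in N, time in s.
With the tool pointing down it reaches from about 400 to 900 mm from the base axis. Payload 5.6 kg.
Tool frame: the origin (TCP) lies midway between the tips of the shut fingers; the grasp point (between the pads) lies 19 mm behind it; z points along the fingers, y is the line along which they close (so a half turn about z gives the same grasp; the last joint's range is limited). The gripper opens to 92 mm and grips with 3 to 60 N. Pads are 20 mm wide; open, the fingers measure 128 mm over their backs; the gripper's body (75 mm by 189 mm) begins 69 mm behind the grasp point.
Start: joints at [-1.392, 0.468, -0.012, 1.603, 0.006, 1.071, -0.056], TCP at [143.032, 634.075, 214.592] pointing down, gripper open.
Joint ranges: [-2.53, 2.53], [-0.31, 2.02], [-1.57, 1.55], [0.28, 2.44], [-1.29, 4.43], [0.15, 1.84], [-2.92, 2.92]. Speed limits (rad/s): [2.57, 2.57, 3.14, 3.14, 3.14, 3.14, 3.14].

INTERFACE

Orientations are given as a rotation vector (axis times angle).
In Python, from cell import robot, grip, kin, viewer gives the robot as it stands. Calls block until the motion is done:
- robot.movep(position, orientation): joint-space move of the TCP to a pose.
- robot.servo_line(position, feed=150, rotation=None): straight line of the TCP; rotation=None keeps the orientation; feed is the mean speed in mm/s.
- robot.goto_joints(angles): joint-space move.
- grip(opening, newtons=None): opening from 0.0 (shut) to 1.0 (fully open); newtons is the grip in N (None keeps the last); returns when the fingers have stopped.
- robot.hold(seconds).
- kin.ik(position, orientation): joint angles nearest the present ones, or None.
- robot.observe(): the state.
- viewer.read_camera(name): name is "scene" or "top" or "wrist"; returns the picture (420x560x3 uint8, red, green, blue); there is no depth.
- viewer.camera_info(name): a dict with "camera_matrix" (3x3 intrinsics, pixels), "k1" (the pictures are not rectified: a ray, as slopes to the right and down, at radius r is drawn at 1 + k1 r^2 times it, then the intrinsics apply), "R" (3x3) and "t" (3): a world point X has camera coordinates R X + t. Camera axes: x right, y down, z forward; pixel columns grow to the right and rows downward; lengths in mm; the calibration is good to about 2 mm. A picture is of the moment at which its call begins: read the wrist's pose just before it. camera_info takes no time and is no camera call; for the wrist camera it gives the pose at the moment of the call.
A pose or a line that the arm cannot do raises robot.IKError and nothing moves.
- robot.job_done(): hands the job in; it is judged then, once.
Trained networks look in the newest picture that a camera, given by its name, has taken for a name from the list of things; names that differ only in an ending like _2 or _b are one class to them, and where a whole thing is asked for, a point or a joint stands for the part that bears it (a point fixed in the world has none). Each returns a list of dicts, best first, with "confidence" (0 to 1); they miss things now and then, are a little off and sometimes report something else, mostly with a low value. They report only what shows in the picture. A call takes as long as a camera call. They do not tell look-alikes from the thing itself.
- viewer.silhouettes(name, camera): "mask" (420x560 bool, what is visible of it).
- viewer.pinpoint(name, camera): "at" ([x, y, z] in mm, in the coordinates of the camera as it stood for that picture, good to about 4 mm: a listed point, or the origin of a listed thing).
The state is a dict: "t": time; "joints": joint angles; "joint_velocities": joint speeds; "joint_torque": joint torques, N m; "tcp_pos": TCP position; "tcp_rot": TCP orientation; "contact_force": force on the tool from outside, world axes, zero at the start; "wrist_torque": the same for the moment, N m; "grip_width": opening from 0.0 (shut) to 1.0 (fully open); "grip_force": force on a finger pad.
Only numpy, scipy, OpenCV 4.12 (cv2) and the standard library are available. Lean on these libraries where they do the work, as an engineer would, in place of code of your own. Each camera call takes 0.05 s, during which the arm holds its last target. There are 200 camera calls.

TASK

Tare the laboratory balance with the empty beaker that stands on its pan. With the fingertips only, push the sliding guard on the front deck fully aside, reach down into the round well it uncovers and press the sunken key all the way down for a moment, then let the key come up and push the guard fully back home over the round well. Do not press the key in the square well, and do not lift or shift the beaker or the other things round the balance.

Things in the scene. Friction and masses are not known exactly. Their poses are not given: they have to be found in the camera images.
- balance: laboratory balance, white, 300 (x) x 210 (y) mm, fixed to the table. Origin: centre of its underside; x points from its front (control deck, facing the robot) to its rear, y to its left, z up. Flat front deck 45 mm above the table with two wells side by side: round one left, square one right. Behind it a low display and a round steel pan 124 mm across, 72 mm behind the origin, 58 mm high
- guard_plate (a joint): position of the sliding guard in m: 0 = fully home at the left, over the round well; 0.075 = fully aside at the right, round well uncovered, square well covered. Starts at 0 to 0.014, round well covered. Grows along the balance's -y; about 1.2 N of friction, stays where it is left
- guard_center (a point): centre of the sliding guard, a metal plate 60 (x) x 90 (y) x 12 mm thick, 1 mm over the deck, without a handle; axes as the balance. It runs along y between two rails 13 mm tall, 62 mm apart, level with its top; this channel is open at both ends. The guard's end faces, 45 mm to either side of this point along y, are free to be pushed
- tare_well (a point): centre of the mouth of the round well (tare key), level with the deck, 105 mm before and 37.5 mm left of the balance's origin; axes as the balance; fixed. Well 46 mm in diameter; the flat round key in it, 41 mm across, has its top 14 mm below the mouth when up, 19 mm when fully down
- tare_key (a joint): travel of the tare key in m: 0 = up, 0.005 = fully down (at its stop). Sprung: about 1 N to start, 4 N to reach the stop; comes up by itself when let go
- mode_well (a point): centre of the mouth of the square well (44 mm wide, another key, 39 mm square, sunk 14 mm), level with the deck, 75 mm right of the round well; fixed. Open when the guard is home
- mode_key (a joint): travel of the key in the square well in m: 0 = up, 0.005 = down; must not be pressed
- beaker: empty clear glass beaker, 57 mm across, 66 mm tall, standing loose on the balance's pan; origin: centre of its underside
- microscope_main: tall black microscope, fixed at the left of the table, about 470 (x) x 150 (y) x 460 mm high, reaching from about 240 mm before its origin to 240 mm behind; only to be kept clear of. Origin: on the table under its middle
- vial_d: amber glass vial with black screw cap, 27 mm across, 61 mm tall, loose on the table beside the balance; origin: centre of its underside
- vial_c: amber glass vial with white screw cap, 25 mm across, 59 mm tall, loose on the table beside the balance; origin: centre of its underside
- flask_0: square white sample flask with ribbed cap, 50x43x87 mm, loose on the table beside the balance; origin: centre of its underside
- slide_pack: green carton of slides, 78x28x20 mm, loose on the table beside the balance; origin: centre of its underside
- petri_0: petri dish, 64 mm across, 14 mm tall, loose on the table beside the balance; origin: centre of its underside
- lens_tissue: flat pack of lens tissue, 70x110x18 mm, loose on the table beside the balance; origin: centre of its underside
Not all that is in view belongs to the job. Leave any purple or turquoise look-alike of the beaker alone.

How it is judged (in metres and radians):
On the way, in this order (a step that is already met when the one before it is completed fails the run):
1. the guard is pushed aside so that the round well is open (value of joint guard_plate above 0.067 m), for 0.2 s.
2. the tare key in the round well is pressed fully down while the guard is aside (value of joint tare_key above 0.004 m and value of joint guard_plate above 0.06 m), for 0.3 s.
At the end, for the whole second after the job is handed in: The guard is back home over the round well (within 8 mm), both keys are up (within 1 mm), and the beaker stands upright and still on the pan within 10 mm of where it was (value of joint guard_plate below 0.008 m and value of joint each of tare_key, mode_key below 0.001 m and distance of beaker from where it was at the start of the episode below 0.01 m and angle between beaker's own z axis and vertical below 0.1 rad and linear speed of beaker below 0.01 m/s); the robot touches nothing.
It fails at once if the key in the square well is pressed (more than 2 mm) (value of joint mode_key above 0.002 m).
It fails at once if the beaker is shifted or lifted by more than 10 mm (distance of beaker from where it was at the start of the episode above 0.01 m).
It fails at once if one of the things beside the balance is shifted or lifted by more than 15 mm (distance of any of vial_d, vial_c, flask_0, slide_pack, petri_0, lens_tissue from where it was at the start of the episode above 0.015 m).
It also fails if it takes over 61 s, if anything falls off the work surface, if the arm or the gripper's body presses on something with over 40 N, if the wrist force passes 120 N, or if a joint passes its speed limit or range.

## Working session

There is one attempt and no reset: what is moved stays moved. The work goes in short steps, each a Python script; the robot and the scene stay as the last script left them, time stands still between calls to the robot, and variables do not carry over. Pictures are saved under pics/ and viewed, at most 10 in all, crops included, and the job is handed in when it is done.

```bash
mkdir -p pics
cat > h.py <<'E'
import numpy as np, cv2
from cell import robot, grip, kin, viewer
def world(cam, p):
    i=viewer.camera_info(cam); R=np.array(i["R"]);t=np.array(i["t"])
    return R.T@(np.array(p)-t)
def pix(cam,X):
    i=viewer.camera_info(cam); c=np.array(i["R"])@np.array(X,float)+np.array(i["t"])
    s=c[:2]/c[2]; s=s*(1+i["k1"]*(s@s)); K=np.array(i["camera_matrix"]); return K[:2,:2]@s+K[:2,2]
def pic(cam,n):
    im=viewer.read_camera(cam); cv2.imwrite(f"pics/{n}.png",im[:,:,::-1]); return im
E
python3 - <<'E'
from h import *
np.set_printoptions(precision=1,suppress=True)
ims=[]
for c in ["top","scene"]:
    ims.append(pic(c,c+"0"))
    for n in ["balance","guard_center","tare_well","mode_well","beaker","microscope_main"]:
        for d in viewer.pinpoint(n,c)[:2]: print(c,n,round(d["confidence"],2),world(c,d["at"]),pix(c,world(c,d["at"])))
print(robot.observe())
E
```

```text
top balance 0.63 [611.9  82.4   0.7] [305.8 216.4]
top guard_center 0.72 [502.8 115.7  51.6] [294.9 251.2]
top tare_well 0.58 [507.1 126.5  47.5] [291.  249.8]
top tare_well 0.42 [672.1  65.   59.1] [312.7 191.9]
top mode_well 0.84 [494.   52.7  45.1] [317.2 254.6]
top beaker 0.76 [ 617.  -158.1   -2.1] [386.9 215.1]
top beaker 0.68 [672.6  66.8  58.1] [312.  191.9]
scene balance 0.92 [598.6  75.6   2. ] [296.2 224.3]
scene balance 0.66 [501.8 127.3  46.8] [260.1 223.4]
scene guard_center 0.79 [500.2 113.2  55.2] [264. 223.]
scene guard_center 0.54 [719.1 225.5  -2.4] [276.1 189.5]
scene tare_well 0.75 [501.5 127.9  45.1] [259.9 223.9]
scene mode_well 0.61 [491.9  49.4  45.2] [282.7 236.1]
scene beaker 0.85 [ 607.2 -164.6   -1. ] [377.6 254.8]
scene beaker 0.76 [ 767.1 -138.8    1.2] [392.3 218.9]
scene microscope_main 0.66 [719.9 224.8  -2.7] [276.4 189.6]
{'t': 0.7, 'joints': array([-1.4,  0.5, -0. ,  1.6,  0. ,  1.1, -0.1]), 'joint_velocities': array([ 0., -0.,  0., -0., -0., -0.,  0.]), 'joint_torque': array([ -0. , -52. ,  -0. , -24.4,  -0.1,   0. ,   0. ]), 'tcp_pos': array([143.1, 634.1, 214.6]), 'tcp_rot': array([0.3, 3.1, 0. ]), 'contact_force': array([ 0.7, -0.5, -0.8]), 'wrist_torque': array([0., 0., 0.]), 'grip_force': 0.0, 'grip_width': 0.9999884954902163}
```

View pics/top0.png

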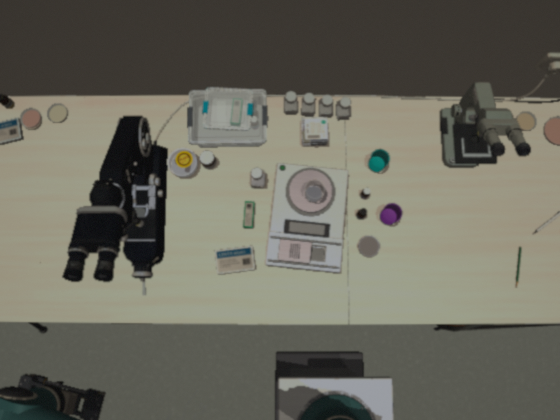

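View pics/scene0.png

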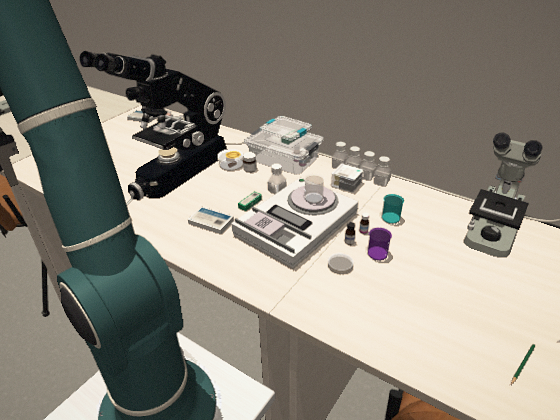

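The top view shows the balance at about (305,216) with the guard at (295,251) over the round well. The dark square well shows at (317,254), and the real beaker is on the pan at (312,191). The vials and petri dish are to the right, the slide pack, flask and tissue to the left. The balance is yawed by about -8°. The scene view agrees. Next I retract away from the microscope and look with the wrist camera.

```bash
cat >> h.py <<'E'
from scipy.spatial.transform import Rotation as Ro
def down(yaw): return (Ro.from_euler('z',yaw)*Ro.from_matrix(np.diag([-1.,1,-1]))).as_rotvec()
E
python3 - <<'E'
from h import *
np.set_printoptions(precision=3,suppress=True)
grip(0.0,20)
robot.servo_line([105,450,300],feed=250)
q=np.array(robot.observe()["joints"]); q[0]=-0.2; q[6]=0
robot.goto_joints(q)
o=robot.observe();print(o["t"],o["tcp_pos"],o["tcp_rot"])
yaw=np.deg2rad(-8)
robot.movep([480,95,300],down(yaw))
o=robot.observe();print(o["t"],o["tcp_pos"],o["joints"])
pic("wrist","w0")
for n in ["balance","guard_center","tare_well","mode_well","beaker"]:
    for d in viewer.pinpoint(n,"wrist")[:2]: print(n,round(d["confidence"],2),world("wrist",d["at"]),pix("wrist",world("wrist",d["at"])))
print(viewer.camera_info("wrist"))
E
```

```text
4.8917 [456.561  75.146 299.658] [-1.942 -2.469 -0.   ]
5.9583 [479.887  95.401 300.027] [-0.174  0.115 -0.099  1.877  0.012  1.149  1.154]
guard_center 0.63 [497.799 113.62   52.427] [306.067 187.594]
tare_well 0.7 [501.774 123.725  43.894] [314.495 188.151]
mode_well 0.9 [493.712  52.522  46.635] [254.861 190.229]
beaker 0.62 [ 610.882 -163.755   -1.114] [123.419 282.389]
beaker 0.6 [669.272  63.973  59.106] [285.035 322.662]
{'camera_matrix': array([[362.766,   0.   , 287.666],
       [  0.   , 362.766, 206.673],
       [  0.   ,   0.   ,   1.   ]]), 'k1': -0.04192290319260988, 'R': array([[ 0.14 ,  0.99 ,  0.001],
       [ 0.957, -0.135,  0.258],
       [ 0.256, -0.035, -0.966]]), 't': array([-160.32 , -496.953,  355.141])}
```

View pics/w0.png

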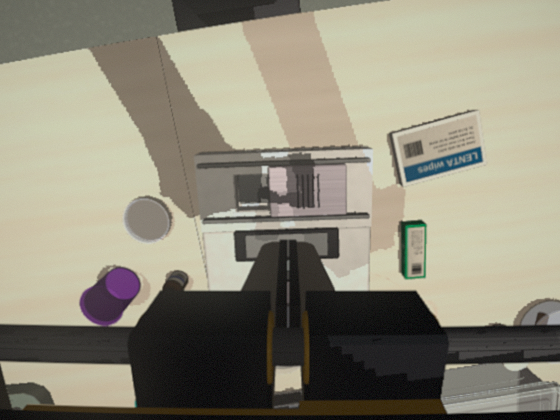

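The wrist view shows the guard at columns 270–346, rows 166–215, and the open square well at about (254,190). Rails run along rows 162 and 217. I'll enlarge a crop with the model overlaid to check the fit.

```bash
cat >> h.py <<'E'
def bal(o,yaw):
    c,s=np.cos(yaw),np.sin(yaw)
    return lambda x,y,z: np.array([o[0]+c*x-s*y,o[1]+s*x+c*y,z])
E
python3 - <<'E'
from h import *
# fit from averaged network points: local -> world
L=np.array([[-105,37.5],[-105,37.5],[-105,37.5],[-105,-37.5],[-105,-37.5],[-105,-37.5],[72,0],[72,0]]) 
W=np.array([[507.1,126.5],[501.5,127.9],[501.8,123.7],[494,52.7],[491.9,49.4],[493.7,52.5],[672.4,66],[669.3,64]])
lm,wm=L.mean(0),W.mean(0); a=L-lm;b=W-wm
yaw=np.arctan2((a[:,0]*b[:,1]-a[:,1]*b[:,0]).sum(),(a*b).sum())
R=np.array([[np.cos(yaw),-np.sin(yaw)],[np.sin(yaw),np.cos(yaw)]]); o=wm-R@lm
print(np.rad2deg(yaw),o)
f=bal(o,yaw)
im=cv2.imread("pics/w0.png"); x0,y0,w,h=180,135,210,110; S=3.8
c=cv2.resize(im[y0:y0+h,x0:x0+w],None,fx=S,fy=S,interpolation=cv2.INTER_CUBIC)
c=cv2.convertScaleAbs(c,alpha=1.3,beta=15)
def P(X): return tuple(int(v) for v in np.round((pix("wrist",X)-[x0,y0]+.5)*S))
def box(xa,xb,ya,yb,z,col): cv2.polylines(c,[np.array([P(f(*p,z)) for p in [(xa,ya),(xb,ya),(xb,yb),(xa,yb)]])],True,col,1)
box(-150,150,-105,105,45,(0,0,255))
box(-127,-83,-59.5,-15.5,45,(0,255,0))
box(-135,-75,-7.5,82.5,58,(255,0,0))   # guard at 0
box(-136,-74,-105,105,58,(0,255,255))  # channel
cv2.imwrite("pics/w0c.png",c); print(c.shape)
E
```

```text
-7.848914745688774 [601.64337066  74.54139814]
(418, 798, 3)
```

View pics/w0c.png

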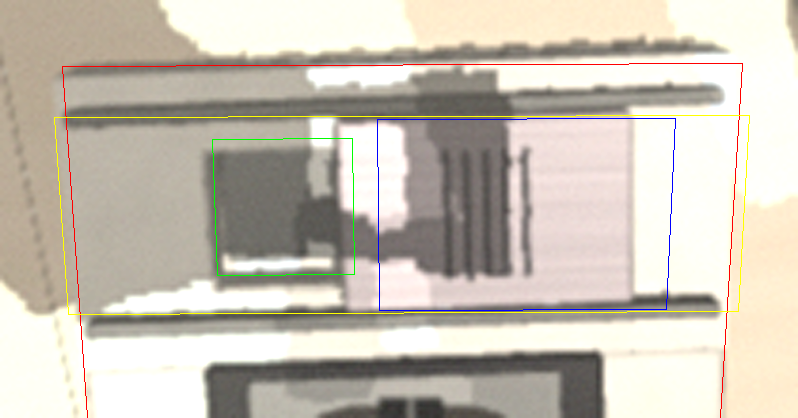

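Run:
```python
from h import *
from scipy.optimize import least_squares
x0,y0,S=180,135,3.8
T=lambda u,v: np.array([u,v])/S-.5+[x0,y0]
def res(p):
    f=bal(p[:2],p[2]/10); g=p[3]; r=[]
    for X,uv in [((-135,-7.5-g,58),(340,120)),((-135,82.5-g,58),(630,110)),((-75,82.5-g,58),(632,300)),((-75,-7.5-g,58),(346,310)),
                 ((-127,-59.5,45),(209,151)),((-83,-59.5,45),(216,289))]:
        r+=list(pix("wrist",f(*X))-T(*uv))
    return r
s=least_squares(res,[601,74.5,-1.2,5]); print(s.x,np.rad2deg(s.x[2]/10)); print(np.round(s.fun,1))
f=bal(s.x[:2],s.x[2]/10)
for n,X in [("tare",(-105,37.5,45)),("mode",(-105,-37.5,45)),("pan",(72,0,58))]: print(n,f(*X))
im=cv2.imread("pics/w0.png"); w,h=210,110
c=cv2.resize(im[y0:y0+h,x0:x0+w],None,fx=S,fy=S,interpolation=cv2.INTER_CUBIC)
P=lambda X: tuple(int(v) for v in np.round((pix("wrist",X)-[x0,y0]+.5)*S))
def box(xa,xb,ya,yb,z,col): cv2.polylines(c,[np.array([P(f(*p,z)) for p in [(xa,ya),(xb,ya),(xb,yb),(xa,yb)]])],True,col,1)
g=s.x[3]
box(-150,150,-105,105,45,(0,0,255)); box(-127,-83,-59.5,-15.5,45,(0,255,0)); box(-135,-75,-7.5-g,82.5-g,58,(255,0,0)); box(-136,-74,-105,105,58,(0,255,255))
cv2.imwrite("pics/w0d.png",c)
```

```text
[602.61599039  78.33051058  -0.9248139   10.61385382] -5.298793319298023
[-1.4  0.9  0.8 -0.2  0.6  0.1  0.1  1.  -0.7 -0.6  0.6 -1.2]
tare [501.52780348 125.36696949  45.        ]
mode [494.60158221  50.68747124  45.        ]
pan [674.30830871  71.68133817  58.        ]
```

View pics/w0d.png

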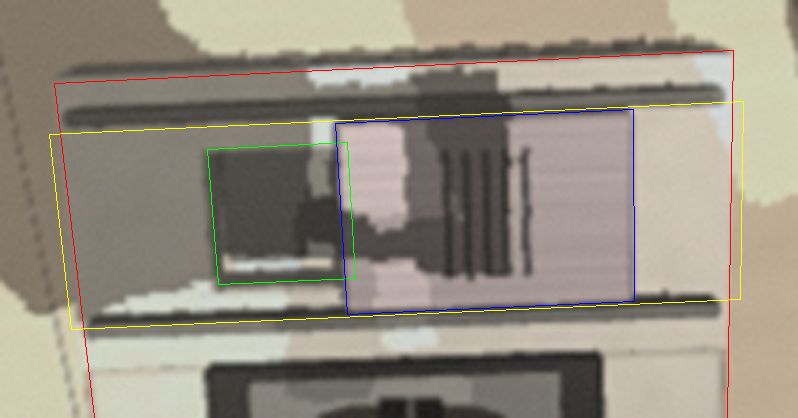

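Fit residuals are about 1 px: yaw -5.3 to -6.5°, guard about 10 mm from home. The rails suggest about -6.2°. Channel margins are ample, so I push now.

```bash
cat >> h.py <<'E'
YAW=np.deg2rad(-6.2); TARE=np.array([502,125.7])
def setup(tare=TARE):
    c,s=np.cos(YAW),np.sin(YAW); o=tare-np.array([[c,-s],[s,c]])@[-105,37.5]
    return bal(o,YAW)
f=setup()
def along():  # force along balance y
    F=robot.observe()["contact_force"]; return -np.sin(YAW)*F[0]+np.cos(YAW)*F[1]
E
python3 - <<'E'
from h import *
rot=down(YAW)
robot.movep(f(-105,114,110),rot)
robot.servo_line(f(-105,114,51),feed=80)
o=robot.observe();print(o["t"],o["tcp_pos"],o["contact_force"],along())
b=along()
robot.servo_line(f(-105,70,51),feed=60); print(along()-b)
robot.servo_line(f(-105,32,51),feed=60); print(along()-b)
y=32
while y>10:
    y-=1.5; robot.servo_line(f(-105,y,51),feed=30); F=along()-b
    print(y,round(F,1),end="; ")
    if F>8: break
o=robot.observe();print(o["t"],o["tcp_pos"],o["contact_force"])
robot.hold(.3)
robot.servo_line(f(-105,y+6,51),feed=40)
robot.servo_line(f(-105,y+6,120),feed=100)
robot.movep(f(-125,20,300),rot)
pic("wrist","w1")
for n in ["guard_center","tare_well","mode_well"]:
    for d in viewer.pinpoint(n,"wrist")[:2]: print(n,round(d["confidence"],2),world("wrist",d["at"]),pix("wrist",world("wrist",d["at"])))
print(f(-105,37.5,45),pix("wrist",f(-105,37.5,45)),robot.observe()["t"])
im=cv2.imread("pics/w1.png"); u,v=pix("wrist",f(-105,0,45)).astype(int)
x0,y0=u-105,v-55; print(x0,y0)
c=cv2.resize(im[y0:y0+110,x0:x0+210],None,fx=3.8,fy=3.8,interpolation=cv2.INTER_CUBIC)
t=np.linspace(0,6.3,60); pts=np.array([(pix("wrist",f(-105+23*np.cos(a),37.5+23*np.sin(a),45))-[x0,y0]+.5)*3.8 for a in t]).astype(int)
cv2.polylines(c,[pts],True,(0,255,0),1); cv2.imwrite("pics/w1c.png",cv2.convertScaleAbs(c,alpha=1.2,beta=10))
E
```

```text
8.025 [510.52740039 201.93549002  51.19600232] [-0.51766382  0.11342621  0.72355137] 0.056855415931277374
0.1564816056842491
0.5555714136443454
30.5 0.4; 29.0 0.8; 27.5 0.4; 26.0 0.2; 24.5 -0.6; 23.0 0.4; 21.5 1.0; 20.0 4.5; 18.5 7.0; 17.0 10.0; 12.1917 [500.18674041 108.83274097  51.20299766] [ 0.31621059 10.05447576 -2.89789685]
guard_center 0.58 [493.5504936   47.94028473  52.54740548] [237.56067919 193.84970051]
tare_well 0.59 [501.57063896 123.40922674  44.35208274] [301.6840376  192.07105024]
mode_well 0.76 [493.64585994  51.29026381  47.07379036] [240.79325821 192.25088728]
[502.  125.7  45. ] [303.51441841 192.07458251] 14.5833
167 137
```

View pics/w1c.png

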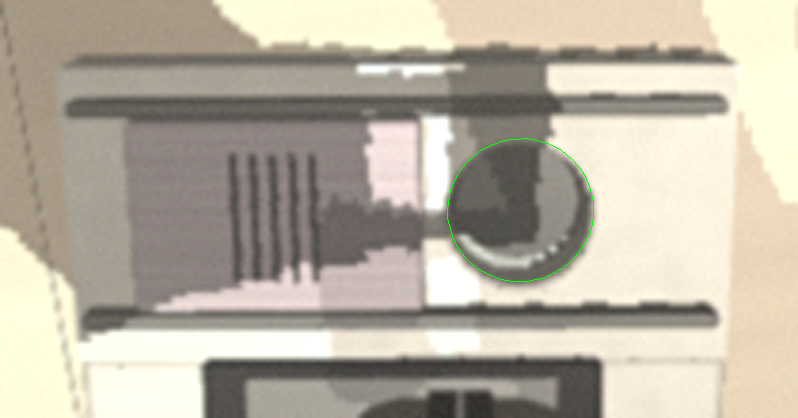

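The guard is fully aside (right-hand stop felt), the round well at crop (520,210) is open, and my predicted mouth circle lies right on it. Now I press.

Run:
```python
from h import *
rot=down(YAW)
robot.movep(f(-105,37.5,90),rot)
robot.servo_line(f(-105,37.5,52),feed=80); robot.hold(.2)
b=robot.observe()["contact_force"]
robot.servo_line(f(-105,37.5,34),feed=30)
z=34
while z>20:
    z-=1; robot.servo_line(f(-105,37.5,z),feed=20); o=robot.observe(); F=o["contact_force"]-b
    print(z,np.round(o["tcp_pos"][2],1),np.round(F,1),end="; ")
    if F[2]>10 or np.hypot(*F[:2])>8: break
robot.hold(.6); o=robot.observe(); print("\nheld",o["tcp_pos"],o["contact_force"]-b)
robot.servo_line(f(-105,37.5,110),feed=80)
o=robot.observe();print(o["t"],o["contact_force"])
```

```text
33 33.1 [ 0.1 -0.  -0.1]; 32 32.0 [-0.4 -0.   0.4]; 31 31.1 [ 0.3 -0.4  0.4]; 30 30.1 [ 0.2 -0.   1.9]; 29 29.1 [ 0.5 -0.1  2.5]; 28 28.0 [0.3 0.5 2.3]; 27 27.1 [-0.6 -0.6  3.7]; 26 26.4 [-0.3 -0.4  6.8]; 25 26.2 [-3.2 -0.6 15.4]; 
held [502.1795203  125.74493858  26.18379124] [-2.78161595 -1.53962781 15.00110092]
21.0833 [-0.89872141 -0.44870516  1.28233167]
```

The key hit its stop (15 N at z 26) and was released. Now I push the guard home.

Run:
```python
from h import *
rot=down(YAW)
robot.movep(f(-105,-112,110),rot)
robot.servo_line(f(-105,-112,51),feed=80); robot.hold(.1)
b=along()
robot.servo_line(f(-105,-70,51),feed=60); print(along()-b)
robot.servo_line(f(-105,-28,51),feed=60); print(along()-b)
y=-28
while y<-8:
    y+=1.5; robot.servo_line(f(-105,y,51),feed=30); F=along()-b
    print(y,round(F,1),end="; ")
    if F<-8: break
robot.hold(.3)
robot.servo_line(f(-105,y-6,51),feed=40)
robot.servo_line(f(-105,y-6,120),feed=100)
robot.movep(f(-125,20,300),rot)
pic("wrist","w2")
for n in ["guard_center","mode_well"]:
    for d in viewer.pinpoint(n,"wrist")[:1]: print(n,round(d["confidence"],2),world("wrist",d["at"]))
print(robot.observe()["t"],f(-105,37.5,58))
```

```text
0.06564811110757435
-0.8183390299769352
-26.5 -0.0; -25.0 -0.0; -23.5 -0.3; -22.0 -0.8; -20.5 -2.1; -19.0 -5.3; -17.5 -8.3; guard_center 0.56 [501.47426156 122.0592123   52.82338005]
mode_well 0.73 [491.51104878  52.45865253  44.51736576]
28.5333 [502.  125.7  58. ]
```

View pics/w2.png

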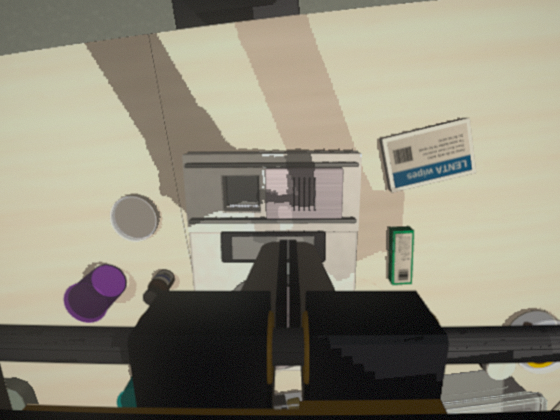

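The guard spans columns 265–343 with its centre at about 304, over the round well (303.5). The square well at (240,192) is fully open and nothing beside the balance has moved.

```bash
python3 -c "
from h import *
print(robot.job_done())"
```

```text
the job is handed in; nothing more can be done
None
```

The job is handed in, with no verdict returned: I pushed the guard fully aside, pressed the tare key to its stop (15 N) and let it up, then pushed the guard home to its stop. It took about 29 s; I stayed clear of the square key and the beaker, but did not re-measure the beaker at the end.

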